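# Pack up the camp stove on the picnic table

### The arm

A 6-joint arm with a two-finger parallel gripper is mounted at the origin on the work surface. World frame = base frame: x ahead of the robot, y to its left, z up, the work surface at z = 0. Lengths are in m, angles in rad, forces in N, time in s.
With the tool pointing down it reaches from about 0.4 to 0.825 m from the base axis. Payload 7 kg.
Tool frame: the origin (TCP) lies on the centre line of the jaws, within the pads' length; the fingertips stand 25 mm ahead of it and the grasp point (between the pads) lies 6 mm ahead of it; z points along the fingers, y is the line along which they close (so a half turn about z gives the same grasp; the last joint's range is limited). The gripper opens to 88 mm and grips with 3 to 60 N. Pads are 19 mm wide; open, the fingers measure 130 mm over their backs; the gripper's body (78 mm by 193 mm) begins 47 mm behind the grasp point.
Start: joints at [-1, 0.359, 0.012, 0, -1.224, -0.288], TCP at [0.188, -0.648, 0.252] pointing down, gripper open.
Joint ranges: [-3.07, 3.07], [-1.43, 2.12], [-1.02, 1.25], [-3.03, 1.67], [-3.05, -0], [-3.03, 3.03]. Speed limits (rad/s): [2.39, 2.39, 3.01, 3.14, 3.14, 3.14].

### API

Orientations are given as a unit quaternion [x, y, z, w].
In Python, from cell import ctrl gives the robot as it stands. The module is installed in compiled form; this text tells all that it offers.
- The arm moves only by the tool jog_arm, never from a script. Its argument "commands" is a list of rows, each an object of numbers: "tx", "ty", "tz": the shift along the tool's x, y, z in cm; "ax", "ay", "az": the turn, a rotation vector about the tool's x, y, z in rad. In form: [{"tx": .., "ty": .., "tz": .., "ax": .., "ay": .., "az": ..}, ...]. A call has 1 to 12 rows; each row is the pose to reach, as a shift and turn from the pose commanded when the call began, along the tool's axes at that moment; what a row does not reach only later rows make up. A row lasts 1/8 s, in which the tool goes at most 62.5 mm and 10.7 degrees, less where a joint would pass 70% of its speed; a pose out of reach is approached as far as the arm can. A call with a gripper value outside its range is refused whole. "fingers" is the opening in per cent of the stroke, from 0 (shut) to 100 (fully open), set as the call begins (left out, the last holds). The fingers move at their own pace and stop on an object; "newtons" is the grip in N (left out, the last holds). Time passes only in rows, so rows that repeat a pose let the fingers close. It gives the time, the measured TCP pose, the force, the opening and the grip force at its end, in the units of the state.
- ctrl.sense(): the state, without advancing time (a new reading comes with each control period).
- ctrl.capture(name): name is "scene" or "top" or "wrist"; returns the picture (420x560x3 uint8, red, green, blue); there is no depth.
- ctrl.camera_model(name): a dict with "camera_matrix" (3x3 intrinsics, pixels), "k1" (the pictures are not rectified: a ray, as slopes to the right and down, at radius r is drawn at 1 + k1 r^2 times it, then the intrinsics apply), "cam_to_world" (4x4, takes a point from camera to world coordinates). Camera axes: x right, y up, looking along -z (the intrinsics and any distortion apply to the point x, -y, -z); pixel columns grow to the right and rows downward; lengths in m; the calibration is good to about 2 mm. A picture is of the moment at which its call begins: read the wrist's pose just before it. camera_model takes no time and is no camera call; for the wrist camera it gives the pose at the moment of the call.
- ctrl.sign_off(): hands the job in; it is judged then, once.
Trained networks look in the newest picture that a camera, given by its name, has taken for a name from the list of things; names that differ only in an ending like _2 or _b are one class to them, and where a whole thing is asked for, a point or a joint stands for the part that bears it (a point fixed in the world has none). Each returns a list of dicts, best first, with "p" (0 to 1); they miss things now and then, are a little off and sometimes report something else, mostly with a low value. They report only what shows in the picture. A call takes as long as a camera call.
- ctrl.look_for(camera, target): "uv" ([column, row] in pixels, amid what is visible of it).
- ctrl.masks_of(camera, target): "mask" (420x560 bool, what is visible of it) and "uv" ([column, row] in pixels, amid what is visible of it).
- ctrl.place_of(camera, target): "uv" ([column, row] in pixels: a listed point, or the origin of a listed thing).
The state is a dict: "time_s": time; "joints": joint angles; "joint_velocities": joint speeds; "joint_efforts": joint torques, N m; "tcp_pos": TCP position; "tcp_rot": TCP orientation; "ft_force": force on the tool from outside, world axes, zero at the start; "torque": the same for the moment, N m; "grip_width": finger opening in m; "grasp_force": force on a finger pad.
Only numpy, scipy, OpenCV 4.12 (cv2) and the standard library are available. Lean on these libraries where they do the work, as an engineer would, in place of code of your own. Each camera call takes 0.05 s, during which the arm holds its last target. There are 200 camera calls.

### The job

Pack up the cold camp stove on the picnic table: with the fingertips, first fold both upright side wind shields inward until they lie flat over the grate, then swing the lid over them and push it fully shut. Only push: do not pick up or shove the stove, leave the mug, gas cartridge and mallet as they are, and finish with the hand clear.

Things in the scene. Friction and masses are not known exactly. Their poses are not given: they have to be found in the camera images.
- stove: Single-burner case stove of drab green enamelled steel, 4 kg, loose on rubber feet. Open case 215 mm deep (x), 320 mm wide (y), rim 70 mm above the table. Origin under its centre at table level; +x to its rear (lid hinge side, away from the robot), +y to its left. Knob and carry handle stand out 30 mm in front, a 12 mm gas inlet low on the right. Grate top 65 mm up.
- left_shield (a joint): Left (+y) wind shield: steel sheet 165 mm long (x -90 to +75 of the stove), 135 mm high, 3 mm thick. Hinge along the stove's x, 145 mm left of its centre, 67 mm up. Value: angle, 1.57 rad upright, 0 folded flat inward on the grate (firm stop), at most 1.75; starts 1.42 to 1.70. Friction hinge, 0.14 N m (1 to 2 N at the free edge): stays where it is left, no spring.
- right_shield (a joint): Angle of the right (-y) wind shield: the mirror image of the left one, hinge 145 mm right of the stove's centre, same size, values, stop and stiffness. The two shields do not overlap when folded: 20 mm stays open between their free edges.
- lid (a joint): Lid: green sheet-steel pan 215 x 320 mm, 25 mm deep, hinged along the rear rim. Value: angle, 0 shut on the case (firm stop), 1.57 upright, at most 1.95; starts open at 1.60 to 1.80. Friction hinge, 0.6 N m (3 to 5 N at the front edge): stays where it is left, so it must be pushed all the way. An upright shield blocks it at about 1.2 rad.
- left_shield_edge (a point): Middle of the left shield's free edge (its top edge while upright).
- right_shield_edge (a point): Middle of the right shield's free edge (its top edge while upright).
- lid_edge (a point): Middle of the lid's free front edge, on its outer face (upper rear edge while the lid is open, about 270 mm above the table; 95 mm above the table when shut).
- lid_hinge (a point): Middle of the lid's hinge line: 107.5 mm behind the stove's centre, 70 mm above the table; the line runs along the stove's y. The flat outer face of the lid lies 25 mm off this line: on the rear side when open, on top when shut.
- mug: White enamel mug, 80 mm across and 80 mm high with a handle, standing beside the stove, its near side 75 mm or more from the case. Leave it. Origin under its centre.
- gas_can: Grey gas cartridge, 90 mm across and 84 mm high, standing on the other side of the stove from the mug (sides vary), 75 mm or more from the case. Leave it. Origin under its centre.
- mallet: Wooden mallet lying on the table off the right front corner of the stove: head 65 x 120 x 60 mm high, handle 24 mm thick and 220 mm long along its +x. Leave it. Origin under the centre of the head.

How it is judged:
By the outcome, as a careful person would: the job done as asked, in the order asked, and still so for the second after the job is handed in, with the robot touching nothing.
It also fails if it takes over 64 s, if anything falls off the work surface, if the arm or the gripper's body presses on something with over 40 N, if the wrist force passes 120 N, or if a joint passes its speed limit or range.

## Working session

There is one attempt and no reset: what is moved stays moved. The work goes in short steps, Python scripts to look and compute and a tool call to move; the robot and the scene stay as the last step left them, time stands still between calls to the robot, and variables do not carry over. Pictures are saved under pics/ and viewed, at most 10 in all, crops included, and the job is handed in when it is done.

Besides the shell and the picture viewer there is one more tool, called after "Emit:" as name(argument=value, ...) on one line, values as JSON. jog_arm: Moves the arm, as the interface text tells. Its arguments: {"type":"object","properties":{"commands":{"type":"array","items":{"type":"object","properties":{"tx":{"type":"number"},"ty":{"type":"number"},"tz":{"type":"number"},"ax":{"type":"number"},"ay":{"type":"number"},"az":{"type":"number"}}}},"fingers":{"type":"number"},"newtons":{"type":"number"}},"required":["commands"]}

```bash
mkdir -p pics; cat > h.py <<'E'
import numpy as np, cv2
from cell import ctrl
from scipy.spatial.transform import Rotation as R
def ray(cam,uv,m=None):
    m=m or ctrl.camera_model(cam); K=np.array(m["camera_matrix"]); 
    k=m["k1"]; d=np.array([(uv[0]-K[0,2])/K[0,0],(uv[1]-K[1,2])/K[1,1]]); s=d.copy()
    for _ in range(20): s=d/(1+k*(s@s))
    T=np.array(m["cam_to_world"]); v=T[:3,:3]@np.array([s[0],-s[1],-1]); return T[:3,3],v/np.linalg.norm(v)
def proj(cam,p,m=None):
    m=m or ctrl.camera_model(cam); K=np.array(m["camera_matrix"]); T=np.array(m["cam_to_world"])
    c=T[:3,:3].T@(np.array(p)-T[:3,3]); s=np.array([c[0],-c[1]])/-c[2]; s=s*(1+m["k1"]*(s@s))
    return np.array([K[0,0]*s[0]+K[0,2],K[1,1]*s[1]+K[1,2]])
def onz(cam,uv,z):
    o,v=ray(cam,uv); return o+v*(z-o[2])/v[2]
def tri(uvs):
    A=np.zeros((3,3));b=np.zeros(3)
    for c,uv in uvs:
        o,v=ray(c,uv);P=np.eye(3)-np.outer(v,v);A+=P;b+=P@o
    return np.linalg.solve(A,b)
def shot(cam,name): 
    im=ctrl.capture(cam); cv2.imwrite(f"pics/{name}.png",im[:,:,::-1]); return im
E
python3 - <<'E'
from h import *
np.set_printoptions(precision=3,suppress=True)
for c in("scene","top"):
    shot(c,c+"0"); print(c,np.array(ctrl.camera_model(c)["cam_to_world"])[:3,3])
Z=dict(stove=0,mug=0,gas_can=0,mallet=0,lid_hinge=.07,lid_edge=.27,left_shield_edge=.2,right_shield_edge=.2)
for n,z in Z.items():
    u=[]
    for c in("scene","top"):
        r=ctrl.place_of(c,n)
        if r: u.append((c,r[0]["uv"])); print(n,c,np.array(r[0]["uv"]),round(r[0]["p"],2),onz(c,r[0]["uv"],z))
    if len(u)==2: print("  tri",tri(u))
s=ctrl.sense();print(s)
a=cv2.imread("pics/scene0.png");b=cv2.imread("pics/top0.png")
E
```

```text
scene [0.705 0.784 1.469]
top [0.153 0.006 1.479]
stove scene [243.6 201.3] 0.84 [ 0.503 -0.065  0.   ]
stove top [313.1 189.9] 0.91 [ 0.502 -0.063  0.   ]
  tri [ 0.503 -0.064  0.001]
mug scene [210.3 120.6] 0.73 [ 0.52  -0.413  0.   ]
mug top [428.2 186.3] 0.94 [ 0.52  -0.408  0.   ]
  tri [ 0.519 -0.407  0.007]
gas_can scene [241.4 306.4] 0.91 [0.61  0.265 0.   ]
gas_can top [208.  153.4] 0.76 [0.609 0.255 0.   ]
  tri [ 0.611  0.258 -0.014]
mallet scene [272.7 108.7] 0.56 [ 0.296 -0.398  0.   ]
mallet top [320.8 148.3] 0.7 [ 0.631 -0.085  0.   ]
  tri [ 0.45  -0.037  0.48 ]
lid_hinge scene [207.5 191. ] 0.72 [ 0.607 -0.094  0.07 ]
lid_hinge top [322.  147.9] 0.62 [ 0.61  -0.084  0.07 ]
  tri [ 0.607 -0.084  0.083]
lid_edge scene [174.7 158.9] 0.73 [ 0.68  -0.095  0.27 ]
lid_edge top [327.5  96.4] 0.91 [ 0.681 -0.085  0.27 ]
  tri [ 0.678 -0.085  0.281]
left_shield_edge top [261.7 166.3] 0.75 [0.515 0.08  0.2  ]
right_shield_edge scene [234.9 125.6] 0.6 [ 0.48  -0.209  0.2  ]
right_shield_edge top [367.8 177.5] 0.61 [ 0.49  -0.195  0.2  ]
  tri [ 0.484 -0.191  0.223]
{'time_s': 0.9, 'joints': array([-1.   ,  0.359,  0.012, -0.   , -1.224, -0.288]), 'joint_velocities': array([ 0.   ,  0.003,  0.   , -0.   , -0.001, -0.001]), 'joint_efforts': array([ -0.001, -58.235,  29.329,   7.002,   0.012,  -0.   ]), 'tcp_pos': array([ 0.188, -0.648,  0.252]), 'tcp_rot': array([-0.141,  0.99 , -0.   ,  0.   ]), 'ft_force': array([0.381, 0.405, 0.197]), 'torque': array([ 0.032, -0.021,  0.073]), 'grasp_force': 0.0, 'grip_width': 0.08764084301487728}
```

```bash
cat >> h.py <<'E'
from scipy.optimize import least_squares
def st2w(P,p):  # P=(x,y,yaw)
    c,s=np.cos(P[2]),np.sin(P[2]); return np.array([P[0]+c*p[0]-s*p[1],P[1]+s*p[0]+c*p[1],p[2]])
def shield(side,a,x,r=.135): return (x,side*(.145-r*np.cos(a)),.067+r*np.sin(a))
def lidp(a,y,r=.215,off=.025): # outer face
    return (.1075-r*np.cos(a)+off*np.sin(a),y,.07+r*np.sin(a)+off*np.cos(a))
E
python3 - <<'E'
from h import *
np.set_printoptions(precision=3,suppress=True)
obs=[]
for c in("scene","top"):
    for n in("stove","lid_hinge","lid_edge","left_shield_edge","right_shield_edge"):
        r=ctrl.place_of(c,n)
        if r: obs.append((c,n,np.array(r[0]["uv"])))
def pt(n,q):
    return st2w(q,{"stove":(0,0,0),"lid_hinge":(.1075,0,.07),"lid_edge":lidp(q[3],0),"left_shield_edge":shield(1,q[4],-.0075),"right_shield_edge":shield(-1,q[5],-.0075)}[n])
f=lambda q:np.concatenate([proj(c,pt(n,q))-u for c,n,u in obs])
s=least_squares(f,[.5,-.06,-.19,1.7,1.57,1.57],loss="soft_l1",f_scale=2);q=s.x;print(q);print([(o[0],o[1]) for o in obs],f(q).reshape(-1,2).round(1))
out=[]
for c in("scene","top"):
    im=cv2.imread(f"pics/{c}0.png")
    L=lambda pts,col:cv2.polylines(im,[np.array([proj(c,st2w(q,p)) for p in pts]).round().astype(int)],True,col,1)
    L([(-.1075,-.16,.07),(.1075,-.16,.07),(.1075,.16,.07),(-.1075,.16,.07)],(0,0,255))
    for sd,a in((1,q[4]),(-1,q[5])): L([shield(sd,a,-.09,0),shield(sd,a,.075,0),shield(sd,a,.075),shield(sd,a,-.09)],(255,0,0))
    L([lidp(q[3],-.16,0),lidp(q[3],.16,0),lidp(q[3],.16),lidp(q[3],-.16)],(0,255,255))
    out.append(im[60:360,100:500])
cv2.imwrite("pics/ov.png",cv2.resize(np.vstack(out),(800,1200)))
for i,o in enumerate(out): cv2.imwrite(f"pics/ov{i}.png",cv2.resize(o,(800,600)))
E
```

```text
[ 0.505 -0.069 -0.112  1.776  1.595  1.466]
[('scene', 'stove'), ('scene', 'lid_hinge'), ('scene', 'lid_edge'), ('scene', 'right_shield_edge'), ('top', 'stove'), ('top', 'lid_hinge'), ('top', 'lid_edge'), ('top', 'left_shield_edge'), ('top', 'right_shield_edge')] [[-0.6 -0.7]
 [-0.2  3.9]
 [ 0.4  0.8]
 [ 0.3  2.8]
 [ 1.8 -0.8]
 [-1.4 -0.5]
 [ 1.4 -0. ]
 [-0.   0.3]
 [ 1.2  2.9]]
```

View pics/ov0.png

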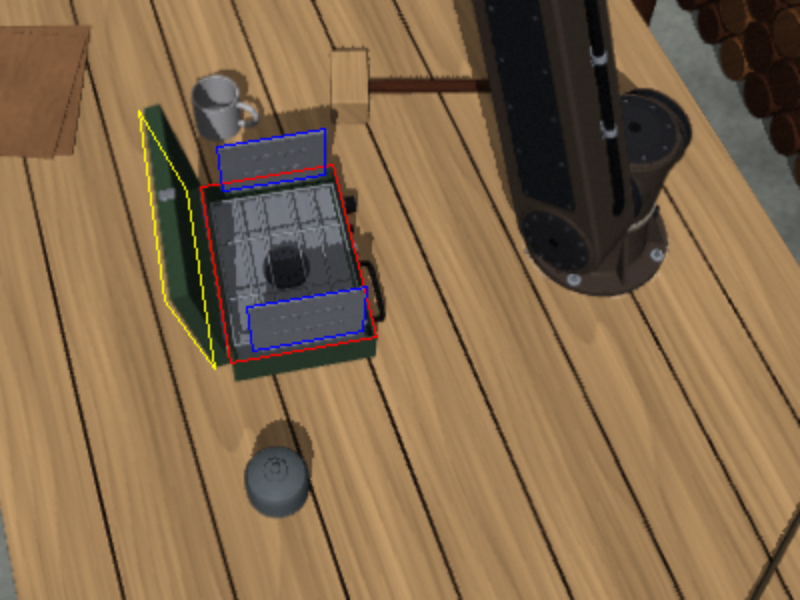

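View pics/ov1.png

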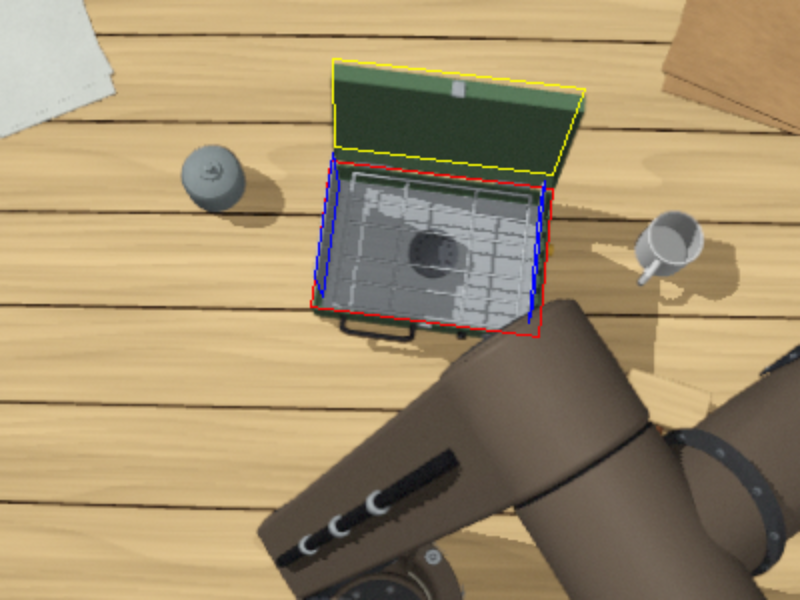

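The overlay fits the stove at (0.505, -0.069) with yaw about -0.11. The shields (blue, free edges near 270,145 and 308,298 in the scene crop) and the lid (yellow) line up with the picture. Next I'll move the closed fingers outside the right shield.

Emit:
jog_arm(commands=[{"tx": -36.9,"ty": 28.6,"tz": 5,"az": 0.394},{"tx": -36.9,"ty": 28.6,"tz": 5,"az": 0.394},{"tx": -36.9,"ty": 28.6,"tz": 5,"az": 0.394},{"tx": -36.9,"ty": 28.6,"tz": 5,"az": 0.394},{"tx": -36.9,"ty": 28.6,"tz": 5,"az": 0.394},{"tx": -36.9,"ty": 28.6,"tz": 5,"az": 0.394},{"tx": -36.9,"ty": 28.6,"tz": 5,"az": 0.394},{"tx": -36.9,"ty": 28.6,"tz": 5,"az": 0.394},{"tx": -36.9,"ty": 28.6,"tz": 5,"az": 0.394},{"tx": -36.9,"ty": 28.6,"tz": 5,"az": 0.394},{"tx": -36.9,"ty": 28.6,"tz": 5,"az": 0.394}], fingers=0)

```text
invalid input
```

```bash
cat >> h.py <<'E'
def tcp(P=(.505,-.069,-.112)):
    s=ctrl.sense();d=s["tcp_pos"]; c,sn=np.cos(P[2]),np.sin(P[2]);x,y=d[0]-P[0],d[1]-P[1]
    print("t",round(s["time_s"],2),"stove xyz",np.round([c*x+sn*y,-sn*x+c*y,d[2]],4),"toolyaw",R.from_quat(s["tcp_rot"]).as_matrix()[:,1].round(3),"F",s["ft_force"].round(1),"grip",round(s["grip_width"],3))
E
python3 - <<'E'
from h import *
tcp(); shot("scene","s1")
E
```

```text
t 1.4 stove xyz [-0.25   -0.6109  0.2516] toolyaw [-0.279  0.96   0.   ] F [-0.8 -0.5 -0.1] grip 0.087
```

View pics/s1.png

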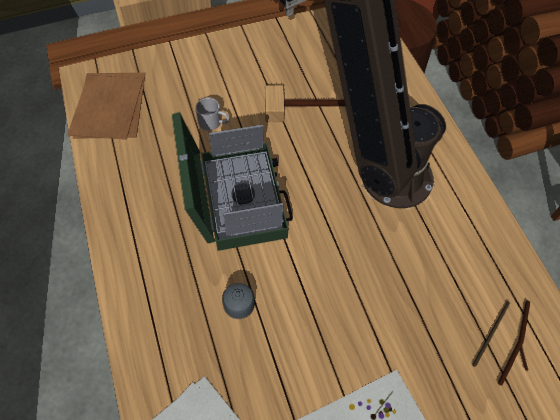

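The move was refused and nothing moved: the stove is unchanged at about (240,190). I'll retry with every key filled in.

Emit:
jog_arm(commands=[{"tx": -6,"ty": 4.6,"tz": 0.8,"ax": 0,"ay": 0,"az": 0.1},{"tx": -12,"ty": 9.2,"tz": 1.6,"ax": 0,"ay": 0,"az": 0.2}], fingers=0)

```text
time_s: 1.7
tcp_pos: [0.2622, -0.5472, 0.2379]
tcp_rot: [-0.039, 0.999, 0.0, -0.0]
ft_force: [0.5, -0.1, 0.4]
grip_width: 0.0733
grasp_force: 0.0
```

Emit:
jog_arm(commands=[{"tx": -20.5,"ty": 24,"tz": 3.4,"ax": 0,"ay": 0,"az": 0.194},{"tx": -20.5,"ty": 24,"tz": 3.4,"ax": 0,"ay": 0,"az": 0.194},{"tx": -20.5,"ty": 24,"tz": 3.4,"ax": 0,"ay": 0,"az": 0.194},{"tx": -20.5,"ty": 24,"tz": 3.4,"ax": 0,"ay": 0,"az": 0.194},{"tx": -20.5,"ty": 24,"tz": 3.4,"ax": 0,"ay": 0,"az": 0.194},{"tx": -20.5,"ty": 24,"tz": 3.4,"ax": 0,"ay": 0,"az": 0.194},{"tx": -20.5,"ty": 24,"tz": 3.4,"ax": 0,"ay": 0,"az": 0.194},{"tx": -20.5,"ty": 24,"tz": 3.4,"ax": 0,"ay": 0,"az": 0.194}], fingers=0)

```text
time_s: 2.7
tcp_pos: [0.4458, -0.2928, 0.2045]
tcp_rot: [0.056, 0.998, -0.0, -0.0]
ft_force: [0.8, -0.2, 0.4]
grip_width: 0.0007
grasp_force: 0.0
```

```bash
python3 - <<'E'
from h import *
tcp(); shot("scene","s2"); im=cv2.imread("pics/s2.png")[60:300,140:460]; cv2.imwrite("pics/s2c.png",cv2.resize(im,(800,600)))
E
```

```text
t 2.7 stove xyz [-0.0338 -0.229   0.2045] toolyaw [ 0.112  0.994 -0.   ] F [ 0.8 -0.2  0.4] grip 0.001
```

View pics/s2c.png

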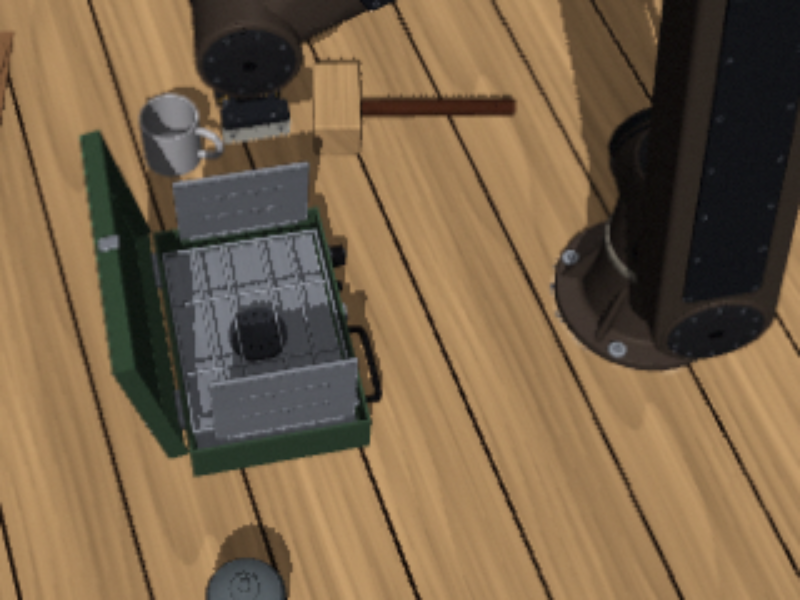

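The closed hand is outside the right shield, at about (255,115) in the crop, clear of the mug and mallet. I'll fold the right shield along an arc.

Emit:
jog_arm(commands=[{"tx": 0,"ty": 2,"tz": 0,"ax": 0,"ay": 0,"az": 0},{"tx": 0,"ty": 4,"tz": 0,"ax": 0,"ay": 0,"az": 0},{"tx": 0,"ty": 5.2,"tz": 0.1,"ax": 0,"ay": 0,"az": 0},{"tx": 0,"ty": 6.9,"tz": 0.4,"ax": 0,"ay": 0,"az": 0},{"tx": 0,"ty": 9,"tz": 1.2,"ax": 0,"ay": 0,"az": 0},{"tx": 0,"ty": 10.8,"tz": 2.4,"ax": 0,"ay": 0,"az": 0},{"tx": 0,"ty": 12.4,"tz": 3.9,"ax": 0,"ay": 0,"az": 0},{"tx": 0,"ty": 13.6,"tz": 5.7,"ax": 0,"ay": 0,"az": 0},{"tx": 0,"ty": 14.3,"tz": 7.2,"ax": 0,"ay": 0,"az": 0},{"tx": 0,"ty": 14.8,"tz": 8.8,"ax": 0,"ay": 0,"az": 0},{"tx": 0,"ty": 14.8,"tz": 8.8,"ax": 0,"ay": 0,"az": 0},{"tx": 0,"ty": 14.8,"tz": 8.8,"ax": 0,"ay": 0,"az": 0}])

```text
time_s: 4.25
tcp_pos: [0.463, -0.1449, 0.1168]
tcp_rot: [0.056, 0.998, -0.0, 0.0]
ft_force: [-0.2, -0.2, 0.1]
grip_width: 0.0006
grasp_force: 0.0
```

```bash
python3 - <<'E'
from h import *
tcp(); shot("scene","s3"); im=cv2.imread("pics/s3.png")[60:300,140:460]; cv2.imwrite("pics/s3c.png",cv2.resize(im,(800,600)))
E
```

```text
t 4.25 stove xyz [-0.0332 -0.0801  0.1168] toolyaw [ 0.111  0.994 -0.   ] F [-0.2 -0.2  0.1] grip 0.001
```

View pics/s3c.png

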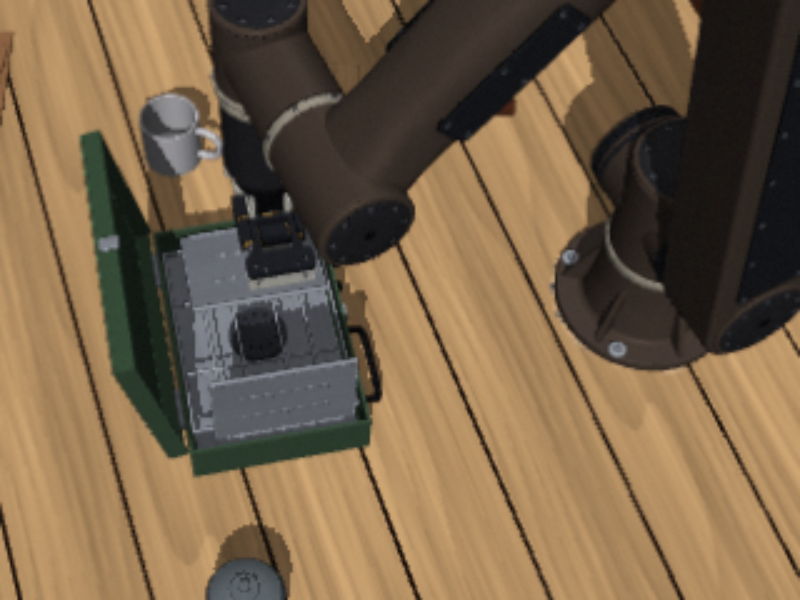

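The right shield is nearly flat under the fingers, at about (240,270). I'll press it down.

Emit:
jog_arm(commands=[{"tx": 0,"ty": 1,"tz": 0.8,"ax": 0,"ay": 0,"az": 0},{"tx": 0,"ty": 1.5,"tz": 1.5,"ax": 0,"ay": 0,"az": 0},{"tx": 0,"ty": 1.5,"tz": 2,"ax": 0,"ay": 0,"az": 0},{"tx": 0,"ty": 1.5,"tz": 2.2,"ax": 0,"ay": 0,"az": 0},{"tx": 0,"ty": 1.5,"tz": 2.3,"ax": 0,"ay": 0,"az": 0},{"tx": 0,"ty": 1.5,"tz": 2.3,"ax": 0,"ay": 0,"az": 0}])

```text
time_s: 5.05
tcp_pos: [0.4644, -0.1298, 0.0937]
tcp_rot: [0.056, 0.998, 0.0, -0.0]
ft_force: [-2.2, 3.4, 4.9]
grip_width: 0.0004
grasp_force: 2.8
```

Emit:
jog_arm(commands=[{"tx": 0,"ty": 0,"tz": 0.1,"ax": 0,"ay": 0,"az": 0},{"tx": 0,"ty": 0,"tz": 0.15,"ax": 0,"ay": 0,"az": 0},{"tx": 0,"ty": 0,"tz": 0.15,"ax": 0,"ay": 0,"az": 0}])

```text
time_s: 5.42
tcp_pos: [0.4645, -0.1298, 0.0935]
tcp_rot: [0.055, 0.998, 0.0, 0.0]
ft_force: [-7.4, 5.6, 21.0]
grip_width: 0.0003
grasp_force: 10.5
```

Emit:
jog_arm(commands=[{"tx": 0,"ty": 0,"tz": -5,"ax": 0,"ay": 0,"az": 0},{"tx": 0,"ty": 0,"tz": -10,"ax": 0,"ay": 0,"az": 0},{"tx": 0,"ty": 0,"tz": -15,"ax": 0,"ay": 0,"az": 0},{"tx": 0,"ty": 3,"tz": -19,"ax": 0,"ay": 0,"az": 0},{"tx": 0,"ty": 8,"tz": -20,"ax": 0,"ay": 0,"az": 0},{"tx": 0,"ty": 13,"tz": -20,"ax": 0,"ay": 0,"az": 0},{"tx": 0,"ty": 18,"tz": -20,"ax": 0,"ay": 0,"az": 0},{"tx": 0,"ty": 23,"tz": -20,"ax": 0,"ay": 0,"az": 0},{"tx": 0,"ty": 28,"tz": -20,"ax": 0,"ay": 0,"az": 0},{"tx": 0,"ty": 28,"tz": -20,"ax": 0,"ay": 0,"az": 0}])

```text
time_s: 6.68
tcp_pos: [0.4957, 0.151, 0.2914]
tcp_rot: [0.054, 0.999, -0.0, -0.0]
ft_force: [-0.2, -0.1, -1.2]
grip_width: 0.0004
grasp_force: 0.0
```

```bash
python3 - <<'E'
from h import *
tcp(); shot("scene","s4"); im=cv2.imread("pics/s4.png")[60:300,140:460]; cv2.imwrite("pics/s4c.png",cv2.resize(im,(800,600)))
E
```

```text
t 6.67 stove xyz [-0.0338  0.2176  0.2914] toolyaw [ 0.108  0.994 -0.   ] F [-0.2 -0.1 -1.2] grip 0.0
```

View pics/s4c.png

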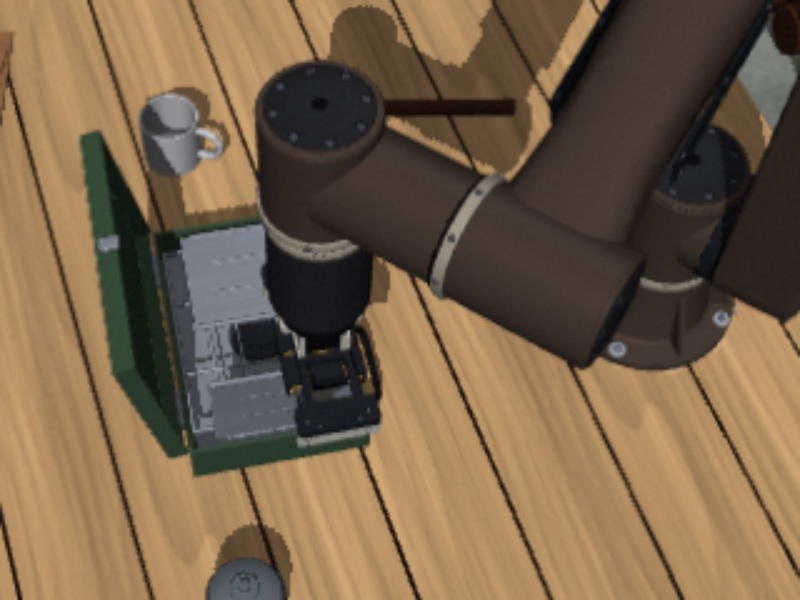

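The right shield lies flat at about (225,270), the stove hasn't moved, and the hand is above and outside the left shield. I'll descend and mirror the fold.

Emit:
jog_arm(commands=[{"tx": 0,"ty": 0,"tz": 4.5,"ax": 0,"ay": 0,"az": 0},{"tx": 0,"ty": 0,"tz": 8.9,"ax": 0,"ay": 0,"az": 0},{"tx": 0,"ty": -2.5,"tz": 8.9,"ax": 0,"ay": 0,"az": 0},{"tx": 0,"ty": -5.2,"tz": 8.9,"ax": 0,"ay": 0,"az": 0},{"tx": 0,"ty": -8.1,"tz": 9.3,"ax": 0,"ay": 0,"az": 0},{"tx": 0,"ty": -10.2,"tz": 10.1,"ax": 0,"ay": 0,"az": 0},{"tx": 0,"ty": -12,"tz": 11.3,"ax": 0,"ay": 0,"az": 0},{"tx": 0,"ty": -13.6,"tz": 12.8,"ax": 0,"ay": 0,"az": 0},{"tx": 0,"ty": -14.8,"tz": 14.7,"ax": 0,"ay": 0,"az": 0},{"tx": 0,"ty": -15.5,"tz": 16.2,"ax": 0,"ay": 0,"az": 0},{"tx": 0,"ty": -15.9,"tz": 17.8,"ax": 0,"ay": 0,"az": 0},{"tx": 0,"ty": -15.9,"tz": 18.5,"ax": 0,"ay": 0,"az": 0}])

```text
time_s: 8.22
tcp_pos: [0.4771, -0.0107, 0.1058]
tcp_rot: [0.056, 0.998, -0.0, -0.001]
ft_force: [-0.5, 0.4, 0.4]
grip_width: 0.0002
grasp_force: 0.3
```

Emit:
jog_arm(commands=[{"tx": 0,"ty": 0,"tz": 0.7,"ax": 0,"ay": 0,"az": 0},{"tx": 0,"ty": 0,"tz": 1.2,"ax": 0,"ay": 0,"az": 0},{"tx": 0,"ty": 0,"tz": 1.3,"ax": 0,"ay": 0,"az": 0},{"tx": 0,"ty": 0,"tz": 1.3,"ax": 0,"ay": 0,"az": 0}])

```text
time_s: 8.72
tcp_pos: [0.4781, -0.0094, 0.0941]
tcp_rot: [0.055, 0.998, 0.0, 0.0]
ft_force: [-0.2, 0.9, -0.0]
grip_width: 0.0007
grasp_force: 0.0
```

Emit:
jog_arm(commands=[{"tx": 0,"ty": 0,"tz": 0.1,"ax": 0,"ay": 0,"az": 0},{"tx": 0,"ty": 0,"tz": 0.2,"ax": 0,"ay": 0,"az": 0},{"tx": 0,"ty": 0,"tz": 0.2,"ax": 0,"ay": 0,"az": 0}])

```text
time_s: 9.1
tcp_pos: [0.4783, -0.0094, 0.0935]
tcp_rot: [0.055, 0.998, 0.0, 0.001]
ft_force: [-6.2, 0.6, 17.8]
grip_width: 0.0004
grasp_force: 8.8
```

Both shields are at their stops. I'll lift and go over behind the lid.

Emit:
jog_arm(commands=[{"tx": 0,"ty": 0,"tz": -5,"ax": 0,"ay": 0,"az": 0},{"tx": 0,"ty": -1,"tz": -10,"ax": 0,"ay": 0,"az": 0},{"tx": 0,"ty": -2,"tz": -15,"ax": 0,"ay": 0,"az": 0},{"tx": 0,"ty": -4,"tz": -20,"ax": 0,"ay": 0,"az": 0},{"tx": 0,"ty": -6,"tz": -25,"ax": 0,"ay": 0,"az": 0},{"tx": 0,"ty": -6,"tz": -27,"ax": 0,"ay": 0,"az": 0},{"tx": -5,"ty": -6,"tz": -27,"ax": 0,"ay": 0,"az": 0},{"tx": -10,"ty": -6,"tz": -27,"ax": 0,"ay": 0,"az": 0},{"tx": -15,"ty": -6,"tz": -27,"ax": 0,"ay": 0,"az": 0},{"tx": -20,"ty": -6,"tz": -27,"ax": 0,"ay": 0,"az": 0},{"tx": -25,"ty": -6,"tz": -27,"ax": 0,"ay": 0,"az": 0},{"tx": -26.5,"ty": -6,"tz": -27,"ax": 0,"ay": 0,"az": 0}])

```text
time_s: 10.6
tcp_pos: [0.7367, -0.0989, 0.3592]
tcp_rot: [0.056, 0.998, -0.0, -0.001]
ft_force: [-0.3, -0.2, -0.2]
grip_width: 0.0003
grasp_force: 0.0
```

```bash
python3 - <<'E'
from h import *
tcp(); shot("scene","s5"); im=cv2.imread("pics/s5.png")[60:300,140:460]; cv2.imwrite("pics/s5c.png",cv2.resize(im,(800,600)))
for c in("scene",):
  for n in("lid_edge","lid_hinge","stove"):
    r=ctrl.place_of(c,n); print(n,r and (r[0]["uv"],r[0]["p"]))
E
```

```text
t 10.6 stove xyz [ 0.2336 -0.0038  0.3592] toolyaw [ 0.111  0.994 -0.   ] F [-0.3 -0.2 -0.2] grip 0.0
lid_edge ([174.7, 158.8], 0.69)
lid_hinge ([207.0, 194.8], 0.58)
stove ([245.6, 202.3], 0.55)
```

View pics/s5c.png

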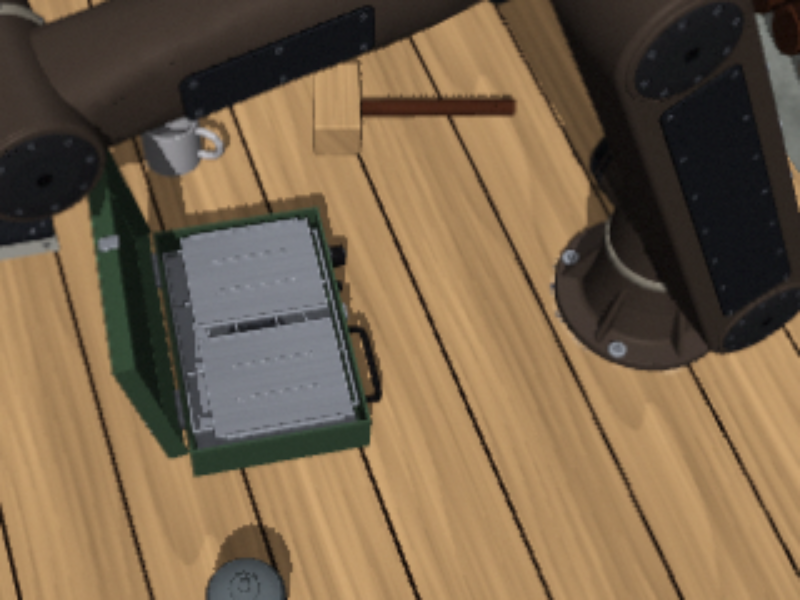

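Both shields lie flat at about (250,270) and (285,375), and the hand is behind the lid at the left edge of the crop. I'll descend and swing the lid.

Emit:
jog_arm(commands=[{"tx": 0,"ty": 0,"tz": 4.5,"ax": 0,"ay": 0,"az": 0},{"tx": 0,"ty": 0,"tz": 8.4,"ax": 0,"ay": 0,"az": 0},{"tx": 2,"ty": 0,"tz": 8.6,"ax": 0,"ay": 0,"az": 0},{"tx": 4,"ty": 0,"tz": 8.4,"ax": 0,"ay": 0,"az": 0},{"tx": 5.3,"ty": 0,"tz": 8.4,"ax": 0,"ay": 0,"az": 0},{"tx": 7.8,"ty": 0,"tz": 7.8,"ax": 0,"ay": 0,"az": 0},{"tx": 10.5,"ty": 0,"tz": 7.3,"ax": 0,"ay": 0,"az": 0},{"tx": 13,"ty": 0,"tz": 7.3,"ax": 0,"ay": 0,"az": 0},{"tx": 15.3,"ty": 0,"tz": 7.6,"ax": 0,"ay": 0,"az": 0},{"tx": 17.6,"ty": 0,"tz": 8.2,"ax": 0,"ay": 0,"az": 0},{"tx": 19.8,"ty": 0,"tz": 9.1,"ax": 0,"ay": 0,"az": 0},{"tx": 19.8,"ty": 0,"tz": 9.1,"ax": 0,"ay": 0,"az": 0}])

```text
time_s: 12.3
tcp_pos: [0.5365, -0.0765, 0.2719]
tcp_rot: [0.055, 0.998, 0.0, 0.001]
ft_force: [0.6, 0.5, 1.0]
grip_width: 0.0003
grasp_force: 0.0
```

```bash
python3 - <<'E'
from h import *
tcp(); shot("scene","s6"); im=cv2.imread("pics/s6.png")[60:300,140:460]; cv2.imwrite("pics/s6c.png",cv2.resize(im,(800,600)))
E
```

```text
t 12.3 stove xyz [ 0.0321 -0.004   0.2719] toolyaw [0.11  0.994 0.001] F [0.6 0.5 1. ] grip 0.0
```

View pics/s6c.png

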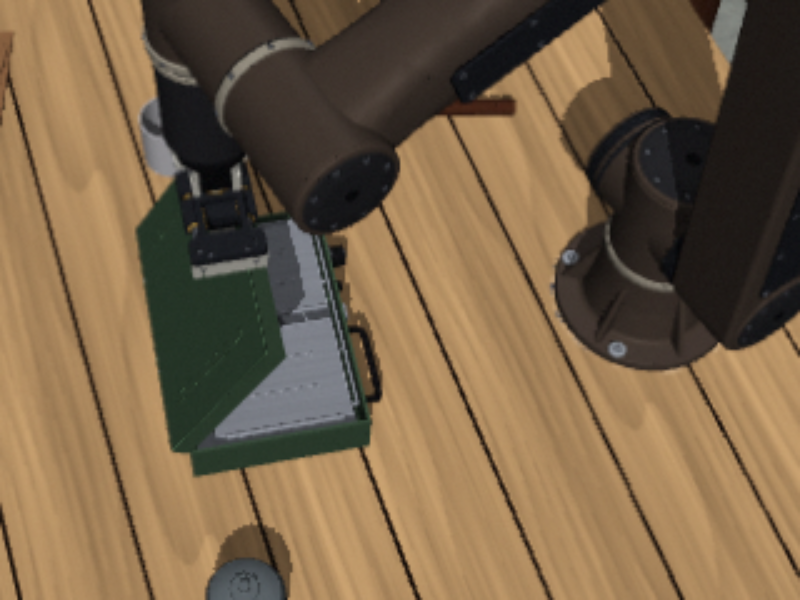

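The lid is about halfway over, the fingers are on its outer face at about (230,265), and the stove hasn't moved. I'll continue.

Emit:
jog_arm(commands=[{"tx": 1.9,"ty": 0,"tz": 1.3,"ax": 0,"ay": 0,"az": 0},{"tx": 3.7,"ty": 0,"tz": 2.9,"ax": 0,"ay": 0,"az": 0},{"tx": 5.4,"ty": 0,"tz": 4.6,"ax": 0,"ay": 0,"az": 0},{"tx": 7,"ty": 0,"tz": 6.4,"ax": 0,"ay": 0,"az": 0},{"tx": 8.2,"ty": 0,"tz": 8.4,"ax": 0,"ay": 0,"az": 0},{"tx": 9.3,"ty": 0,"tz": 10.6,"ax": 0,"ay": 0,"az": 0},{"tx": 9.9,"ty": 0,"tz": 12.8,"ax": 0,"ay": 0,"az": 0},{"tx": 10.3,"ty": 0,"tz": 14,"ax": 0,"ay": 0,"az": 0},{"tx": 10.3,"ty": 0,"tz": 14.6,"ax": 0,"ay": 0,"az": 0},{"tx": 10.3,"ty": 0,"tz": 14.9,"ax": 0,"ay": 0,"az": 0},{"tx": 10.3,"ty": 0,"tz": 14.9,"ax": 0,"ay": 0,"az": 0}])

```text
time_s: 13.72
tcp_pos: [0.436, -0.0652, 0.1221]
tcp_rot: [0.056, 0.998, 0.0, 0.0]
ft_force: [0.8, 0.2, 0.6]
grip_width: 0.0002
grasp_force: 0.0
```

Emit:
jog_arm(commands=[{"tx": 0,"ty": 0,"tz": 0.2,"ax": 0,"ay": 0,"az": 0},{"tx": 0,"ty": 0,"tz": 0.3,"ax": 0,"ay": 0,"az": 0},{"tx": 0,"ty": 0,"tz": 0.3,"ax": 0,"ay": 0,"az": 0}])

```text
time_s: 14.1
tcp_pos: [0.436, -0.0652, 0.1202]
tcp_rot: [0.055, 0.998, 0.0, 0.001]
ft_force: [-5.5, 2.5, 13.9]
grip_width: 0.0005
grasp_force: 6.9
```

Emit:
jog_arm(commands=[{"tx": 0,"ty": 0,"tz": 0.1,"ax": 0,"ay": 0,"az": 0},{"tx": 0,"ty": 0,"tz": 0.1,"ax": 0,"ay": 0,"az": 0}])

```text
time_s: 14.35
tcp_pos: [0.436, -0.0652, 0.12]
tcp_rot: [0.055, 0.998, -0.0, 0.001]
ft_force: [-9.6, 3.7, 25.6]
grip_width: 0.0007
grasp_force: 12.9
```

Emit:
jog_arm(commands=[{"tx": 0,"ty": 0,"tz": -4,"ax": 0,"ay": 0,"az": 0},{"tx": 0,"ty": 0,"tz": -9,"ax": 0,"ay": 0,"az": 0},{"tx": 0,"ty": 0,"tz": -14,"ax": 0,"ay": 0,"az": 0},{"tx": 0,"ty": -5,"tz": -17,"ax": 0,"ay": 0,"az": 0},{"tx": 0,"ty": -10,"tz": -17,"ax": 0,"ay": 0,"az": 0},{"tx": 0,"ty": -15,"tz": -17,"ax": 0,"ay": 0,"az": 0},{"tx": 0,"ty": -20,"tz": -17,"ax": 0,"ay": 0,"az": 0},{"tx": 0,"ty": -25,"tz": -17,"ax": 0,"ay": 0,"az": 0},{"tx": 0,"ty": -28,"tz": -17,"ax": 0,"ay": 0,"az": 0},{"tx": 0,"ty": -28,"tz": -17,"ax": 0,"ay": 0,"az": 0}])

```text
time_s: 15.6
tcp_pos: [0.4039, -0.3453, 0.2874]
tcp_rot: [0.057, 0.998, 0.0, -0.0]
ft_force: [0.1, -0.5, 0.3]
grip_width: 0.0004
grasp_force: 0.0
```

```bash
python3 - <<'E'
from h import *
tcp(); shot("scene","s7"); im=cv2.imread("pics/s7.png")
q=(.505,-.069,-.112)
cv2.polylines(im,[np.array([proj("scene",st2w(q,p)) for p in (lidp(0,-.16,0),lidp(0,.16,0),lidp(0,.16),lidp(0,-.16))]).round().astype(int)],True,(0,255,255),1)
cv2.imwrite("pics/s7c.png",cv2.resize(im[60:300,140:460],(800,600)))
for n in("lid_edge","stove","mug","gas_can","mallet"):
    r=ctrl.place_of("scene",n); print(n,r and (r[0]["uv"],r[0]["p"]))
print(proj("scene",st2w(q,lidp(0,0))),proj("scene",st2w(q,lidp(.1,0))))
E
```

```text
t 15.6 stove xyz [-0.0696 -0.2858  0.2874] toolyaw [0.114 0.993 0.   ] F [ 0.1 -0.5  0.3] grip 0.0
lid_edge ([275.4, 179.7], 0.71)
stove ([243.1, 204.1], 0.9)
mug ([208.9, 119.7], 0.59)
gas_can ([237.9, 302.1], 0.94)
mallet ([271.7, 106.4], 0.89)
[276.54837902 178.4372447 ] [275.50759927 174.75476363]
```

View pics/s7c.png

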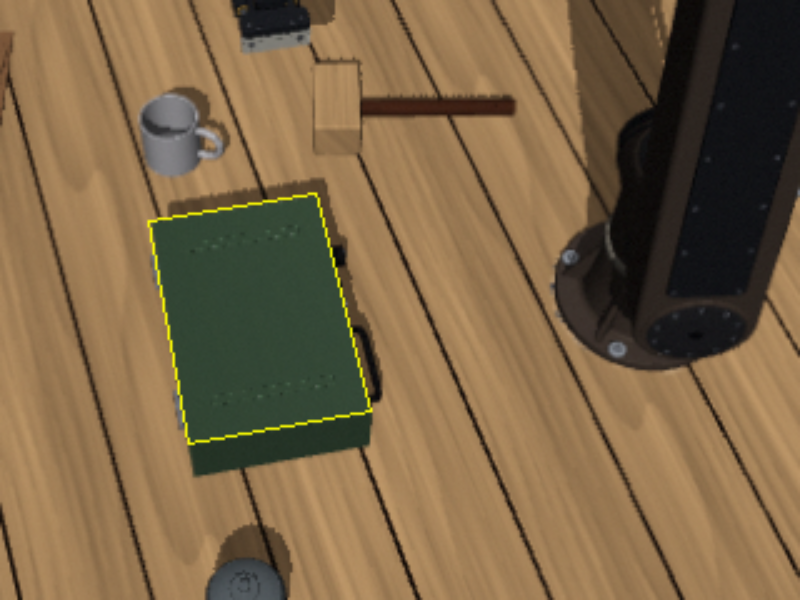

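The lid is shut and matches the zero-angle overlay (yellow corners 150,222 to 370,411). The stove, mug, gas cartridge and mallet are where they were, and the hand is clear.

```bash
python3 -c "
from cell import ctrl
print(ctrl.sign_off())"
```

```text
the job is handed in; nothing more can be done
None
```

The stove is packed up: both wind shields were folded flat, then the lid was pushed fully shut; stove, mug, gas cartridge and mallet look unmoved in the final picture, the hand is clear, and the job was handed in at about 16 s (no verdict returned).

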